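# Put the mixed-up castings back into their own trays

### The arm

A 6-joint arm with a two-finger parallel gripper is mounted at the origin on the work surface. World frame = base frame: x ahead of the robot, y to its left, z up, the work surface at z = 0. Lengths are in m, angles in rad, forces in N, time in s.
With the tool pointing down it reaches from about 0.25 to 0.775 m from the base axis. Payload 4 kg.
Tool frame: the origin (TCP) lies midway between the tips of the shut fingers; the grasp point (between the pads) lies r.grip_depth behind it (r.grip_depth is the distance from the TCP to the grasp point, in m); x points along the fingers, y is the direction in which the jaws open and shut, and the axes are right-handed (so a half turn about x gives the same grasp; the last joint's range is limited). The gripper opens to 94 mm and grips with 3 to 60 N. Pads are 16 mm wide; open, the fingers measure 119 mm over their backs; the gripper's body (75 mm by 177 mm) begins 78 mm behind the grasp point.
Start: joints at [1.193, 0.087, 1.371, -0, 1.684, -0.103], TCP at [0.149, 0.529, 0.206] pointing down, gripper open.
Joint ranges: [-3.1, 3.1], [-0.76, 2.03], [0.27, 2.55], [-1.08, 4.22], [0.17, 2.65], [-2.57, 2.57]. Speed limits (rad/s): [2.79, 2.79, 3.14, 3.14, 3.14, 3.14].

### API

Orientations are given as a unit quaternion [w, x, y, z].
In Python, from bench import r gives the robot as it stands. The module is installed in compiled form; this text tells all that it offers.
- The arm moves only by the tool carry_out, never from a script. Its argument "deltas" is text: rows parted by semicolons, each of 5 numbers parted by spaces: the shift along the world's x, y, z in units of 2.5 cm (1.0 is 2.5 cm), then the turn about the world's z in units of 10 degrees (1.0 is 10 degrees), then the gripper command: -1 is shut, 1 is fully open, values between are in proportion. In form: x y z roll hand; .... A call has 1 to 5 rows; each row shifts and turns the pose as measured when the row begins; what a row does not reach is not made up. A row lasts 1/8 s, in which the tool goes at most 62.5 mm and 10.7 degrees, less where a joint would pass 70% of its speed; a pose out of reach is approached as far as the arm can. A call with a number of a shift or a turn outside -1 to 1 is refused whole. A call with a gripper value outside its range is refused whole. The fingers move at their own pace and stop on an object; the grip force is fixed at half the most. Time passes only in rows, so rows that do not move let the fingers close. It gives the time, the measured TCP pose, the force and the opening at its end, in the units of the state.
- r.state(): the state, without advancing time (a new reading comes with each control period).
- r.get_image(name): name is "scene" or "side" or "wrist"; returns the picture (384x512x3 uint8, red, green, blue); there is no depth.
- r.camera_params(name): a dict with "K" (3x3 intrinsics, pixels), "k1" (the pictures are not rectified: a ray, as slopes to the right and down, at radius r is drawn at 1 + k1 r^2 times it, then the intrinsics apply), "camera_from_world" (4x4, takes a point from world to camera coordinates). Camera axes: x right, y up, looking along -z (the intrinsics and any distortion apply to the point x, -y, -z); pixel columns grow to the right and rows downward; lengths in m; the calibration is good to about 2 mm. A picture is of the moment at which its call begins: read the wrist's pose just before it. camera_params takes no time and is no camera call; for the wrist camera it gives the pose at the moment of the call.
- r.finish_job(): hands the job in, once; it reports no verdict.
Trained networks look in the newest picture that a camera, given by its name, has taken for a name from the list of things; names that differ only in an ending like _2 or _b are one class to them, and where a whole thing is asked for, a point or a joint stands for the part that bears it (a point fixed in the world has none). Each returns a list of dicts, best first, with "conf" (0 to 1); they miss things now and then, are a little off and sometimes report something else, mostly with a low value. They report only what shows in the picture. A call takes as long as a camera call. They do not tell look-alikes from the thing itself.
- r.silhouettes(camera, target): "mask" (384x512 bool, what is visible of it) and "position" ([row, column] in pixels, amid what is visible of it).
- r.mark_of(camera, target): "position" ([row, column] in pixels: a listed point, or the origin of a listed thing).
The state is a dict: "clock": time; "joint_pos": joint angles; "joint_velocities": joint speeds; "joint_torque": joint torques, N m; "eef_pos": TCP position; "orientation": TCP orientation; "ft_force": force on the tool from outside, world axes, zero at the start; "wrist_torque": the same for the moment, N m; "gripper_width": finger opening in m.
Only numpy, scipy, OpenCV 4.12 (cv2) and the standard library are available. Lean on these libraries where they do the work, as an engineer would, in place of code of your own. Each camera call takes 0.05 s, during which the arm holds its last target.

### The job

On this rebuild bench the three flanged castings are each standing in the wrong tray. Using the black rubber mat as the free spot to park one on the way, move each casting into the tray whose outline matches its flange (round in round, square in square, oblong in oblong), standing upright near the middle of the tray, with the square and oblong flanges in line with their trays' sides. Never tip a casting over, and leave the oil bottle, the spanner and the tin where they are.

Things in the scene. Friction and masses are not known exactly. Their poses are not given: they have to be found in the camera images.
- round_mid (a point): Centre (26 mm up) of the loose aluminium casting with the round flange: flange disc 66 mm diameter, 10 mm thick, six small dark bolt holes, with a plain round boss 40 mm in diameter rising from it; 52 mm tall overall, about 0.3 kg. z points up along the boss. Grip it by the boss.
- square_mid (a point): Centre (28 mm up) of the loose aluminium casting with the square flange: flange 60 x 60 mm, 10 mm thick, a dark bolt hole in each corner, with a square boss 38 x 38 mm rising from it, sides parallel to the flange; 56 mm tall overall, about 0.35 kg. x and y are parallel to its sides, z up. Grip it by two opposite faces of the boss.
- long_mid (a point): Centre (30 mm up) of the loose aluminium casting with the oblong two-bolt flange: flange 90 x 44 mm with rounded ends, 10 mm thick, a dark bolt hole at each end, with a round boss 36 mm in diameter rising from its middle; 60 mm tall overall, about 0.3 kg. x is along the long side, z up. Grip it by the boss.
- round_tray: Round shallow red steel tray, bolted to the bench: 116 mm outer diameter, floor 4 mm thick, rim 12 mm high over the bench and 4 mm thick. Origin at the centre of its underside, on the bench.
- square_tray: Square shallow red steel tray, bolted to the bench: 110 x 110 mm outside, floor 4 mm thick, rim 12 mm high over the bench and 4 mm thick. Origin at the centre of its underside; x and y are parallel to its sides.
- long_tray: Oblong shallow red steel tray, bolted to the bench: 136 mm (x) by 86 mm (y) outside, floor 4 mm thick, rim 12 mm high over the bench and 4 mm thick. Origin at the centre of its underside; x is along its long side.
- mat: Flat black rubber mat, 140 x 140 mm and 4 mm thick, fixed to the bench, empty at the start: the free spot. Origin at the centre of its underside.
- oil_bottle: Bystander: white plastic oil bottle with black cap, 40 mm diameter, 90 mm tall, standing. Origin at the centre of its underside.
- spanner: Bystander: steel spanner, 180 mm long, lying on the bench beyond the trays. Origin at the underside, midway along; x is along its length.
- grease_tin: Bystander: low steel tin, 52 mm diameter, 50 mm tall. Origin at the centre of its underside.
There are look-alikes about, which are no part of the job. Leave any orange look-alike of the part that bears long_mid alone. What is shaped like the part that bears round_mid but orange or purple is not meant.

How it is judged:
By the outcome, as a careful person would: the job done as asked, in the order asked, and still so for the second after the job is handed in, with the robot touching nothing.
It also fails if it takes over 120 s, if anything falls off the work surface, if the arm or the gripper's body presses on something with over 40 N, if the wrist force passes 120 N, or if a joint passes its speed limit or range.

## Working session

There is one attempt and no reset: what is moved stays moved. The work goes in short steps, Python scripts to look and compute and a tool call to move; the robot and the scene stay as the last step left them, time stands still between calls to the robot, and variables do not carry over. Pictures are saved under pics/ and viewed, and the job is handed in when it is done.

Besides the shell and the picture viewer there is one more tool, called after "Emit:" by a JSON object that holds its "op" and its "data", one argument or row to a line. carry_out: Moves the arm, as the interface text tells. Shifts and turns lie within -1 to 1; 1 stands for 2.5 cm of shift or 10 degrees of turn. Its arguments: {"type":"object","properties":{"deltas":{"type":"string"}},"required":["deltas"]}

```bash
ls; mkdir -p pics
python3 - <<'E'
from bench import r
import cv2
print(r.state()); print(r.grip_depth)
for n in ["scene","side","wrist"]:
    im=r.get_image(n); cv2.imwrite(f"pics/a_{n}.png",im[:,:,::-1])
E
```

```text
pics
{'clock': 0.0, 'joint_pos': array([ 1.19294823e+00,  8.79374039e-02,  1.37221431e+00, -2.33707890e-05,
        1.68362289e+00, -1.03099815e-01]), 'joint_velocities': array([-1.60886911e-03,  9.83344522e-04, -3.59346262e-04, -1.09766111e-03,
       -8.40946134e-04,  5.37887373e-05]), 'joint_torque': array([ 7.59980994e-04, -3.40200770e+01, -3.02417922e+01,  7.18299346e-02,
        3.33333551e-02, -1.65142906e-04]), 'eef_pos': array([0.14902695, 0.52885695, 0.20433408]), 'orientation': array([ 0.70026883,  0.09608261,  0.70062034, -0.097585  ]), 'ft_force': array([-0.43989697, -0.23001831, -0.06425137]), 'wrist_torque': array([-0.04174935,  0.01124398,  0.03101167]), 'gripper_width': 0.09366202678066575}
0.0188
```

View pics/a_scene.png

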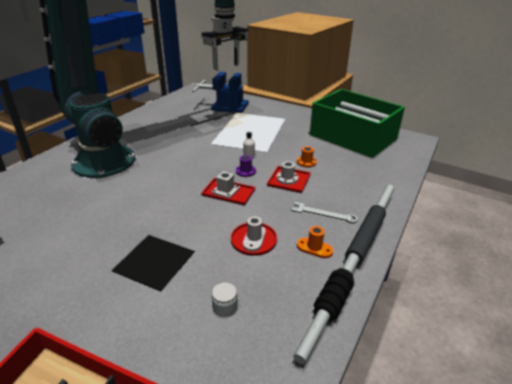

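View pics/a_side.png

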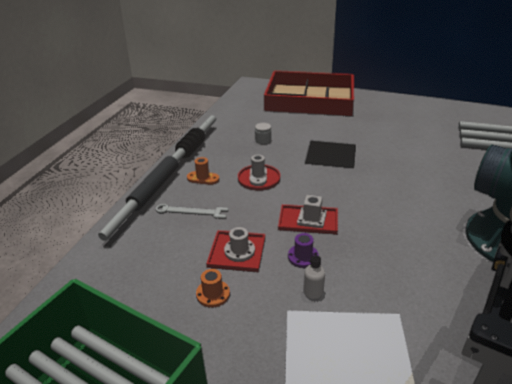

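View pics/a_wrist.png

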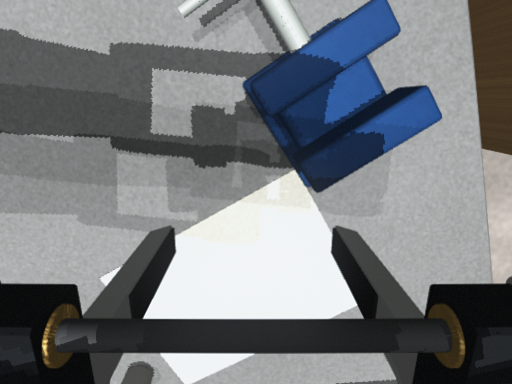

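Oblong casting is in the round tray (scene ~255,235), the square one in the oblong tray (227,185), and the round one in the square tray (288,173). The mat is at (153,262). The orange and purple look-alikes stand nearby. Next I'll localize everything.

```bash
cat > h.py <<'E'
import numpy as np, cv2
from bench import r
def ray(p,uv):
    K=np.array(p["K"]);k1=p["k1"];T=np.array(p["camera_from_world"])
    d=cv2.undistortPoints(np.array([[uv]],float),K,np.array([k1,0,0,0.]))[0,0]
    v=T[:3,:3].T@np.array([d[0],-d[1],-1]); c=-T[:3,:3].T@T[:3,3]
    return c,v/np.linalg.norm(v)
def onz(p,uv,z):
    c,v=ray(p,uv); return c+v*(z-c[2])/v[2]
def proj(p,X):
    K=np.array(p["K"]);k1=p["k1"];T=np.array(p["camera_from_world"])
    X=np.atleast_2d(X); C=X@T[:3,:3].T+T[:3,3]
    a=C[:,0]/-C[:,2];b=-C[:,1]/-C[:,2];f=1+k1*(a*a+b*b)
    return np.c_[K[0,0]*a*f+K[0,1]*b*f+K[0,2],K[1,1]*b*f+K[1,2]]
def tri(a,b):
    (c1,v1),(c2,v2)=a,b
    A=np.c_[v1,-v2];s=np.linalg.lstsq(A,c2-c1,rcond=None)[0]
    P,Q=c1+v1*s[0],c2+v2*s[1]; return (P+Q)/2,np.linalg.norm(P-Q)
E
python3 - <<'E'
from h import *
P={n:r.camera_params(n) for n in["scene","side"]}
Z=dict(round_mid=.03,square_mid=.032,long_mid=.034,round_tray=0,square_tray=0,long_tray=0,mat=0,oil_bottle=0,spanner=0,grease_tin=0)
for t,z in Z.items():
    for n in P:
        for d in r.mark_of(n,t)[:4]:
            u=d["position"][::-1]
            print(t,n,round(d["conf"],2),np.round(u,1),np.round(onz(P[n],u,z),4)[:2])
print(r.state()["clock"]); print(P["side"]["k1"],P["scene"]["k1"])
E
```

```text
round_mid scene 0.88 [289.7 171.4] [0.5854 0.2197]
round_mid scene 0.86 [239.8 165. ] [0.4344 0.1729]
round_mid scene 0.67 [250.1 157.8] [0.4384 0.2289]
round_mid scene 0.51 [306.4 156.6] [0.5913 0.3315]
round_mid side 0.97 [239.6 242.5] [0.5777 0.2159]
round_mid side 0.95 [210.5 284.3] [0.589  0.3468]
round_mid side 0.91 [305.  248.6] [0.4401 0.1941]
square_mid scene 0.75 [225.7 181.2] [0.4507 0.0701]
square_mid side 0.66 [313.5 208.5] [0.4533 0.0549]
square_mid side 0.61 [257.9 178.5] [ 0.6181 -0.0297]
long_mid scene 0.94 [313.4 239.7] [ 0.7732 -0.036 ]
long_mid scene 0.63 [258.3 227.3] [ 0.6381 -0.0637]
long_mid side 0.89 [201.3 169.7] [ 0.7751 -0.0244]
round_tray scene 0.83 [249.8 241.6] [ 0.6277 -0.087 ]
round_tray side 0.64 [258.4 175.3] [ 0.638  -0.0918]
square_tray scene 0.73 [287.1 178.1] [0.576  0.2244]
square_tray side 0.65 [238.3 253.2] [0.5814 0.2179]
long_tray scene 0.79 [225.5 192.7] [0.4565 0.0586]
long_tray side 0.64 [309.7 220.8] [0.4591 0.0627]
long_tray side 0.38 [236.9 241.8] [0.5974 0.1836]
long_tray side 0.37 [258.2 176.4] [ 0.6367 -0.0864]
mat scene 0.74 [286.9 173. ] [0.5619 0.2513]
mat scene 0.58 [155.7 259.2] [ 0.4699 -0.255 ]
mat side 0.61 [328.9 155.6] [ 0.474  -0.2524]
oil_bottle scene 0.72 [251.7 159.4] [0.4213 0.2678]
oil_bottle scene 0.33 [226.9 185.7] [0.4392 0.0916]
oil_bottle scene 0.16 [155.7 261.6] [ 0.4754 -0.2609]
oil_bottle side 0.86 [312.2 291.7] [0.4035 0.2801]
spanner scene 0.7 [325.1 217.9] [0.7532 0.0985]
spanner side 0.86 [192.2 210.7] [0.7433 0.1077]
grease_tin scene 0.78 [224.6 302.8] [ 0.6806 -0.2763]
1.15
-0.11011648083711878 -0.0799388550440792
```

Run:
```python
from h import *
from scipy.spatial.transform import Rotation as R
s=r.state();w,x,y,z=s["orientation"];M=R.from_quat([x,y,z,w]).as_matrix();print(np.round(M,3))
p=r.camera_params("wrist");T=np.array(p["camera_from_world"]);c=-T[:3,:3].T@T[:3,3]
print("cam",c,"in tool",M.T@(c-s["eef_pos"]),"view",T[2,:3]*-1,p["K"],p["k1"])
print(M.T@T[:3,:3].T)
```

```text
[[ 0.     0.271  0.962]
 [ 0.     0.962 -0.271]
 [-1.     0.     0.   ]]
cam [0.07066485 0.55172662 0.38529029] in tool [-0.17979923  0.00018754 -0.08169965] view [ 0.26701123 -0.07593932 -0.96069674] [[324.37049285   0.         253.03070603]
 [  0.         324.37049285 193.0540866 ]
 [  0.           0.           1.        ]] -0.019493179447111156
[[ 7.48956641e-04  2.77588496e-01 -9.60699779e-01]
 [ 9.99999716e-01 -2.83604600e-04  6.97648806e-04]
 [-7.87995944e-05 -9.60700029e-01 -2.77588629e-01]]
```

Emit:
{"op": "carry_out", "data": {
  "deltas": "1 -1 0.6 0 1;1 -1 0.6 0 1;1 -1 0.6 0 1;1 -1 0.6 0 1;1 -1 0.6 0 1"
}}

```text
clock: 1.78
eef_pos: [0.2753, 0.4012, 0.2804]
orientation: [0.7, 0.094, 0.701, -0.096]
ft_force: [1.2, 0.8, -0.5]
gripper_width: 0.0945
```

Emit:
{"op": "carry_out", "data": {
  "deltas": "1 -1 0.4 0 1;1 -1 0.4 0 1;1 -1 0.4 0 1;1 -1 0.4 0 1;1 -1 0.4 0 1"
}}

```text
clock: 2.4
eef_pos: [0.4041, 0.2717, 0.3336]
orientation: [0.701, 0.095, 0.7, -0.095]
ft_force: [0.6, 0.5, -0.2]
gripper_width: 0.0941
```

Emit:
{"op": "carry_out", "data": {
  "deltas": "1 -1 0 0 1;1 -1 0 0 1;1 -1 0 0 1;1 -1 0 0 1;0 0 0 0 1"
}}

```text
clock: 3.02
eef_pos: [0.5086, 0.1666, 0.3345]
orientation: [0.702, 0.096, 0.699, -0.096]
ft_force: [0.1, 0.0, 0.4]
gripper_width: 0.0939
```

```bash
cat > look.py <<'E'
from h import *
import sys
s=r.state();p=r.camera_params("wrist")
im=r.get_image("wrist");cv2.imwrite(f"pics/{sys.argv[1]}.png",im[:,:,::-1])
import pickle;pickle.dump((p,im,s),open(f"pics/{sys.argv[1]}.pkl","wb"))
print(s["eef_pos"],s["clock"])
Z=dict(round_mid=.03,square_mid=.032,long_mid=.034,round_tray=0,square_tray=0,long_tray=0,mat=0)
for t in sys.argv[2:]:
    for d in r.mark_of("wrist",t)[:4]:
        u=d["position"][::-1]
        print(t,round(d["conf"],2),np.round(u,1),np.round(onz(p,u,Z[t]),4)[:2])
E
python3 look.py b1 round_mid square_mid long_mid round_tray square_tray long_tray
```

```text
[0.50862131 0.16656219 0.33449792] 3.025
round_mid 0.81 [377.4 170.6] [0.5825 0.3436]
round_mid 0.78 [296.3 189.4] [0.5782 0.217 ]
round_mid 0.62 [254.2 105.4] [0.4393 0.1879]
square_mid 0.65 [176.1 144.9] [0.4627 0.061 ]
long_mid 0.91 [188.3 329.6] [ 0.776  -0.0266]
long_mid 0.57 [129.9 269.2] [ 0.6366 -0.0814]
round_tray 0.79 [140.8 255.4] [ 0.631  -0.0719]
```

View pics/b1.png

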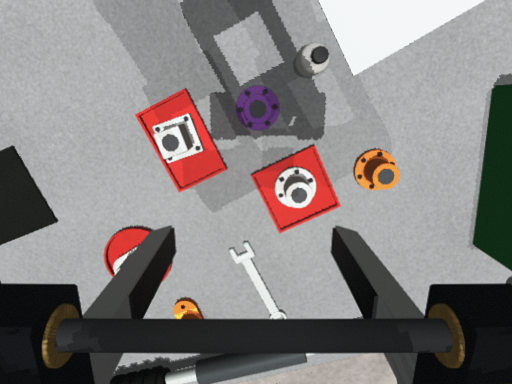

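Clear view: square casting in the oblong tray (176,140), round casting in the square tray (296,188), round tray partly hidden at lower left. I'll fit the models to the outlines.

```bash
cat > fit.py <<'E'
from h import *
import pickle,sys
from scipy.optimize import least_squares
def circ(rad,n=48,cx=0):
    a=np.linspace(0,2*np.pi,n,endpoint=False);return np.c_[cx+rad*np.cos(a),rad*np.sin(a)]
def rect(a,b): return np.array([[a,b],[-a,b],[-a,-b],[a,-b]])/2
def ext(o,z0,z1): return np.vstack([np.c_[o,np.full(len(o),z)] for z in(z0,z1)])
slot=np.vstack([circ(.022,cx=.023),circ(.022,cx=-.023)])
MOD=dict(round_tray=ext(circ(.058),0,.012),square_tray=ext(rect(.11,.11),0,.012),long_tray=ext(rect(.136,.086),0,.012),
 mat=ext(rect(.14,.14),0,.004),
 round_mid=np.vstack([ext(circ(.033),0,.01),ext(circ(.020),.01,.052)]),
 square_mid=np.vstack([ext(rect(.06,.06),0,.01),ext(rect(.038,.038),.01,.056)]),
 long_mid=np.vstack([ext(slot,0,.01),ext(circ(.018),.01,.06)]))
def redmask(im):
    h=cv2.cvtColor(im,cv2.COLOR_RGB2HSV)
    m=(((h[...,0]<5)|(h[...,0]>172))&(h[...,1]>150)&(h[...,2]>60)).astype(np.uint8)
    return cv2.morphologyEx(m,cv2.MORPH_OPEN,np.ones((3,3)))
def blackmask(im):
    return cv2.morphologyEx((im.max(2)<40).astype(np.uint8),cv2.MORPH_OPEN,np.ones((5,5)))
def comp(mask,uv,rad=40):
    n,l,st,c=cv2.connectedComponentsWithStats(mask)
    i=min((np.hypot(*(c[i]-uv)),i) for i in range(1,n) if st[i,4]>60)[1]
    return (l==i).astype(np.uint8)
def hullpts(m):
    cs,_=cv2.findContours(m.astype(np.uint8),cv2.RETR_EXTERNAL,cv2.CHAIN_APPROX_NONE)
    h=cv2.convexHull(max(cs,key=cv2.contourArea))[:,0].astype(float)
    q=np.vstack([h,h[:1]]);out=[]
    for a,b in zip(q[:-1],q[1:]):
        n=max(1,int(np.hypot(*(b-a))));out+= [a+(b-a)*k/n for k in range(n)]
    return np.array(out)
def fit(p,name,pts,x0,z0=0,yaw=True,half=0.5):
    V=MOD[name]
    def hull(x):
        c,s=np.cos(x[2]),np.sin(x[2]);W=np.c_[V[:,0]*c-V[:,1]*s+x[0],V[:,0]*s+V[:,1]*c+x[1],V[:,2]+z0]
        return cv2.convexHull(proj(p,W).astype(np.float32))
    f=lambda x:(lambda H:np.array([cv2.pointPolygonTest(H,(float(a),float(b)),True) for a,b in pts])-half)(hull(x))
    best=None
    for y in (np.arange(4)*np.pi/4-np.pi/4*1 if yaw else [0]):
        q=least_squares(f,[x0[0],x0[1],y],loss="soft_l1",diff_step=1e-3,x_scale=[.01,.01,.1])
        if best is None or q.cost<best.cost:best=q
    return best.x,np.sqrt(np.mean(f(best.x)**2)),hull(best.x)
E
python3 - <<'E'
from fit import *
p,im,s=pickle.load(open("pics/b1.pkl","rb"))
red=redmask(im);vis=im.copy()
for t,x0 in dict(square_tray=(.579,.22),long_tray=(.458,.06)).items():
    m=comp(red,proj(p,[*x0,0])[0]);pts=hullpts(m)
    x,e,H=fit(p,t,pts,x0);print(t,np.round(x[:2],4),np.round(np.degrees(x[2]),1),"rms",round(e,2))
    cv2.polylines(vis,[np.round(H).astype(int)],1,(0,255,0))
for t,x0 in dict(round_mid=(.58,.217),square_mid=(.46,.06)).items():
    for d in r.silhouettes("wrist",t)[:4]:
        m=d["mask"]
        g=onz(p,d["position"][::-1],.03)[:2]
        if np.hypot(*(g-x0))>.04: continue
        x,e,H=fit(p,t,hullpts(m),x0,.004,yaw=t!="round_mid");print(t,round(d["conf"],2),np.round(x[:2],4),np.round(np.degrees(x[2]),1),"rms",round(e,2))
        cv2.polylines(vis,[np.round(H).astype(int)],1,(0,255,255))
cv2.imwrite("pics/b1v.png",vis[:,:,::-1])
E
```

```text
square_tray [0.5857 0.2171] 10.1 rms 0.2
long_tray [0.4623 0.0644] 10.2 rms 0.15
round_mid 0.55 [0.5799 0.2167] -0.7 rms 0.39
square_mid 0.65 [0.4549 0.0622] -87.4 rms 0.63
```

View pics/b1v.png

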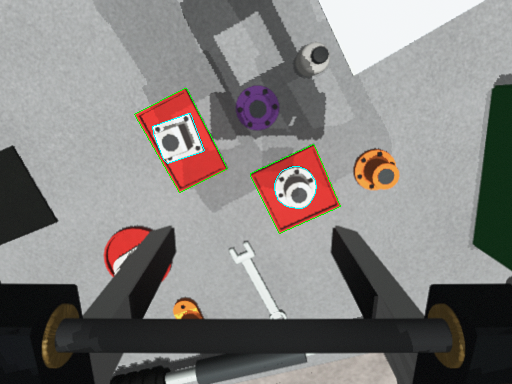

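Emit:
{"op": "carry_out", "data": {
  "deltas": "0.4 -1 0 0 1;0.4 -1 0 0 1;0.4 -1 0 0 1;0.4 -1 0 0 1;0.4 -1 0 0 1"
}}

```text
clock: 4.1
eef_pos: [0.5566, 0.0443, 0.3368]
orientation: [0.704, 0.093, 0.699, -0.09]
ft_force: [0.0, -0.3, 0.8]
gripper_width: 0.0944
```

Emit:
{"op": "carry_out", "data": {
  "deltas": "0.2 -1 0 0 1;0.2 -1 0 0 1;0.2 -1 0 0 1;0.2 -1 0 0 1;0.2 -1 0 0 1"
}}

```text
clock: 4.72
eef_pos: [0.5821, -0.0829, 0.337]
orientation: [0.704, 0.092, 0.699, -0.089]
ft_force: [-0.2, 0.2, 0.4]
gripper_width: 0.0937
```

Emit:
{"op": "carry_out", "data": {
  "deltas": "0 -1 0 0 1;0 -1 0 0 1;0 -0.5 0 0 1;0 0 0 0 1;0 0 0 0 1"
}}

```text
clock: 5.35
eef_pos: [0.5822, -0.1463, 0.3366]
orientation: [0.704, 0.092, 0.699, -0.088]
ft_force: [-0.4, -0.5, 1.0]
gripper_width: 0.094
```

```bash
python3 look.py b2 long_mid round_tray mat
python3 - <<'E'
from fit import *
p,im,s=pickle.load(open("pics/b2.pkl","rb"))
vis=im.copy()
for t,x0,mk in (("round_tray",(.633,-.087),redmask(im)),("mat",(.472,-.254),blackmask(im))):
    m=comp(mk,proj(p,[*x0,0])[0]);pts=hullpts(m)
    x,e,H=fit(p,t,pts,x0);print(t,np.round(x[:2],4),np.round(np.degrees(x[2]),1),"rms",round(e,2))
    cv2.polylines(vis,[np.round(H).astype(int)],1,(0,255,0))
for t,x0 in dict(long_mid=(.635,-.08)).items():
    for d in r.silhouettes("wrist",t)[:4]:
        m=d["mask"]
        g=onz(p,d["position"][::-1],.03)[:2]
        if np.hypot(*(g-x0))>.04: continue
        x,e,H=fit(p,t,hullpts(m),x0,.004,yaw=t!="round_mid");print(t,round(d["conf"],2),np.round(x[:2],4),np.round(np.degrees(x[2]),1),"rms",round(e,2))
        cv2.polylines(vis,[np.round(H).astype(int)],1,(0,255,255))
cv2.imwrite("pics/b2v.png",vis[:,:,::-1])
E
```

```text
[ 0.58224839 -0.14628578  0.33663181] 5.35
long_mid 0.9 [303.9 176.8] [ 0.6351 -0.0782]
round_tray 0.79 [302.5 167. ] [ 0.6279 -0.0736]
mat 0.96 [159.8 100. ] [ 0.4701 -0.2629]
round_tray [ 0.6315 -0.075 ] 44.6 rms 0.62
mat [ 0.4771 -0.2719] 14.0 rms 2.36
long_mid 0.95 [ 0.6351 -0.0771] -71.6 rms 0.37
```

View pics/b2v.png

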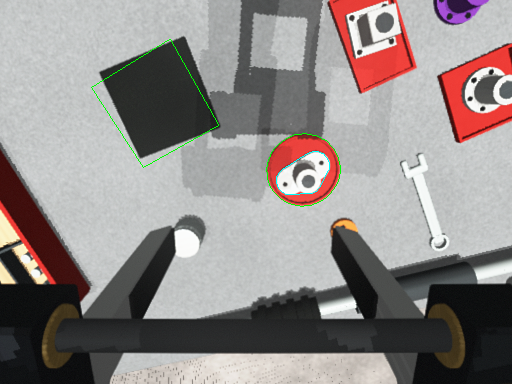

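Emit:
{"op": "carry_out", "data": {
  "deltas": "0.42 0.55 -1 0 1;0.42 0.55 -1 0 1;0.42 0.55 -1 0 1;0.42 0.55 -1 0 1;0.42 0.55 -1 0 1"
}}

```text
clock: 6.22
eef_pos: [0.6368, -0.0753, 0.2126]
orientation: [0.707, 0.091, 0.696, -0.089]
ft_force: [0.7, 0.0, 0.4]
gripper_width: 0.0939
```

Emit:
{"op": "carry_out", "data": {
  "deltas": "0 0 -1 0 1;0 0 -1 0 1;0 0 -1 0 1;0 0 -1 0 1;0 0 0 0 1"
}}

```text
clock: 6.85
eef_pos: [0.6357, -0.0712, 0.1062]
orientation: [0.705, 0.09, 0.698, -0.087]
ft_force: [-0.7, 0.4, -0.4]
gripper_width: 0.0943
```

```bash
python3 look.py b3
```

```text
[ 0.63565872 -0.07120501  0.10621466] 6.85
```

View pics/b3.png

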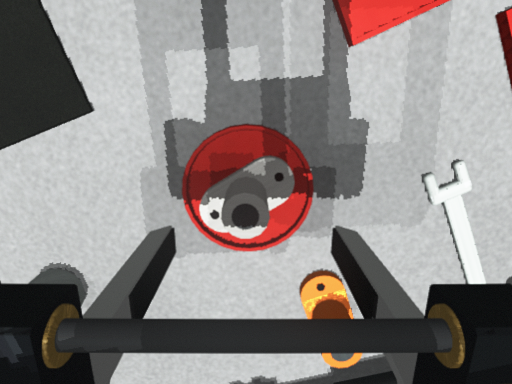

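Emit:
{"op": "carry_out", "data": {
  "deltas": "0 -0.24 -1 0 1;0 0 -1 0 1;0 0 -0.8 0 1;0 0 0 0 1"
}}

```text
clock: 7.4
eef_pos: [0.6421, -0.0782, 0.0458]
orientation: [0.712, 0.089, 0.691, -0.087]
ft_force: [-0.5, 0.5, -0.4]
gripper_width: 0.0939
```

Emit:
{"op": "carry_out", "data": {
  "deltas": "-0.28 0.04 -0.2 0 1;0 0 -0.3 0 1;0 0 0 0 1"
}}

```text
clock: 7.78
eef_pos: [0.6372, -0.0775, 0.0375]
orientation: [0.714, 0.088, 0.689, -0.087]
ft_force: [0.3, -0.9, -1.1]
gripper_width: 0.0938
```

```bash
cat > st.py <<'E'
from h import *
from scipy.spatial.transform import Rotation as R
s=r.state();w,x,y,z=s["orientation"];M=R.from_quat([x,y,z,w]).as_matrix()
print(np.round(s["eef_pos"],4),"tilt xy deg",np.round(np.degrees(M[:2,0]),2),"jaw yaw",round(np.degrees(np.arctan2(M[1,1],M[0,1])),1),"w",round(s["gripper_width"],4),"t",s["clock"],"grasp",np.round(s["eef_pos"]-M[:,0]*r.grip_depth,4),"q",np.round(s["joint_pos"],2),"F",np.round(s["ft_force"],1))
E
python3 st.py
```

```text
[ 0.6372 -0.0775  0.0375] tilt xy deg [ 2.06 -0.17] jaw yaw 75.7 w 0.0938 t 7.775 grasp [ 0.6366 -0.0775  0.0563] q [-0.21  0.35  1.4   0.    1.36 -1.53] F [ 0.3 -0.9 -1.1]
```

Emit:
{"op": "carry_out", "data": {
  "deltas": "-0.08 0 -0.4 0 1;0 0 0 0 -1;0 0 0 0 -1;0 0 0 0 -1;0 0 0 0 -1"
}}

```text
clock: 8.4
eef_pos: [0.6356, -0.0777, 0.0276]
orientation: [0.715, 0.088, 0.688, -0.087]
ft_force: [0.6, -0.9, 0.4]
gripper_width: 0.0575
```

```bash
python3 st.py
```

```text
[ 0.6356 -0.0777  0.0276] tilt xy deg [ 2.13 -0.18] jaw yaw 75.7 w 0.0575 t 8.4 grasp [ 0.6349 -0.0776  0.0463] q [-0.21  0.35  1.42  0.    1.34 -1.54] F [ 0.6 -0.9  0.4]
```

Emit:
{"op": "carry_out", "data": {
  "deltas": "0 0 0 0 -1;0 0 0 0 -1;0 0 0 0 -1;0 0 0 0 -1"
}}

```text
clock: 8.9
eef_pos: [0.6358, -0.0776, 0.0278]
orientation: [0.715, 0.088, 0.688, -0.087]
ft_force: [-0.2, 0.3, 0.1]
gripper_width: 0.0356
```

Emit:
{"op": "carry_out", "data": {
  "deltas": "0 0 0.5 0 -1;0 0 1 0 -1;0 0 1 0 -1;0 0 1 0 -1;0 0 0.6 0 -1"
}}

```text
clock: 9.52
eef_pos: [0.6321, -0.077, 0.1303]
orientation: [0.711, 0.089, 0.692, -0.087]
ft_force: [0.1, 0.2, -2.2]
gripper_width: 0.0354
```

```bash
python3 st.py
```

```text
[ 0.6321 -0.077   0.1303] tilt xy deg [ 1.6  -0.08] jaw yaw 75.7 w 0.0354 t 9.525 grasp [ 0.6316 -0.077   0.1491] q [-0.21  0.28  1.29  0.    1.54 -1.53] F [ 0.1  0.2 -2.2]
```

Emit:
{"op": "carry_out", "data": {
  "deltas": "-0.75 -0.8 0 -1 -1;-0.75 -0.8 0 -1 -1;-0.75 -0.8 0 -1 -1;-0.75 -0.8 0 -1 -1;-0.75 -0.8 0 -1 -1"
}}

```text
clock: 10.15
eef_pos: [0.5362, -0.178, 0.1317]
orientation: [0.603, 0.38, 0.585, -0.388]
ft_force: [0.0, -0.4, -3.1]
gripper_width: 0.0354
```

Emit:
{"op": "carry_out", "data": {
  "deltas": "-0.55 -0.65 0 -1 -1;-0.55 -0.65 0 -1 -1;-0.55 -0.65 0 -1 -1;-0.55 -0.65 0 -1 -1;-0.55 -0.65 0 -0.8 -1"
}}

```text
clock: 10.78
eef_pos: [0.4628, -0.2611, 0.1306]
orientation: [-0.383, -0.59, -0.373, 0.606]
ft_force: [0.2, -0.0, -3.9]
gripper_width: 0.0358
```

```bash
python3 st.py
```

```text
[ 0.4628 -0.2611  0.1306] tilt xy deg [-0.62 -1.38] jaw yaw -25.4 w 0.0358 t 10.775 grasp [ 0.463  -0.2606  0.1494] q [-0.6   0.07  1.54 -0.03  1.53 -0.16] F [ 0.2 -0.  -3.9]
```

Emit:
{"op": "carry_out", "data": {
  "deltas": "0.3 0.08 -1 0 -1;0 0 -1 0 -1;0 0 -1 0 -1;0 0 -0.5 0 -1;0 0 0 0 -1"
}}

```text
clock: 11.4
eef_pos: [0.4686, -0.2604, 0.0415]
orientation: [-0.381, -0.591, -0.371, 0.607]
ft_force: [-1.0, 0.1, -2.6]
gripper_width: 0.0359
```

```bash
python3 st.py
```

```text
[ 0.4686 -0.2604  0.0415] tilt xy deg [-0.65 -1.38] jaw yaw -25.7 w 0.0359 t 11.4 grasp [ 0.4688 -0.2599  0.0603] q [-0.6   0.15  1.64 -0.03  1.35 -0.14] F [-1.   0.1 -2.6]
```

Emit:
{"op": "carry_out", "data": {
  "deltas": "0 0 -0.3 0 -1;0 0 -0.2 0 -1;0 0 0 0 -1"
}}

```text
clock: 11.78
eef_pos: [0.4701, -0.2612, 0.0307]
orientation: [-0.383, -0.591, -0.37, 0.606]
ft_force: [0.2, -0.3, -3.2]
gripper_width: 0.0356
```

```bash
python3 st.py
```

```text
[ 0.4701 -0.2612  0.0307] tilt xy deg [-0.45 -1.52] jaw yaw -25.7 w 0.0356 t 11.775 grasp [ 0.4703 -0.2607  0.0495] q [-0.6   0.16  1.65 -0.03  1.33 -0.14] F [ 0.2 -0.3 -3.2]
```

Emit:
{"op": "carry_out", "data": {
  "deltas": "0 0 -0.08 0 -1;0 0 0 0 -1;0 0 0 0 1;0 0 0 0 1;0 0 0 0 1"
}}

```text
clock: 12.4
eef_pos: [0.4721, -0.2626, 0.0316]
orientation: [-0.385, -0.592, -0.368, 0.605]
ft_force: [-0.4, -0.2, -0.3]
gripper_width: 0.062
```

Emit:
{"op": "carry_out", "data": {
  "deltas": "0 0 0 0 1;0 0 0.6 0 1;0 0 1 0 1;0 0 1 0 1;0 0 1 0 1"
}}

```text
clock: 13.02
eef_pos: [0.4712, -0.262, 0.1254]
orientation: [-0.384, -0.592, -0.369, 0.605]
ft_force: [0.2, 0.4, -0.2]
gripper_width: 0.0942
```

Emit:
{"op": "carry_out", "data": {
  "deltas": "0.3 0.7 0.7 0.7 1;0.3 1 0.6 1 1;0.3 1 0.6 1 1;0.3 1 0.6 1 1;0.3 1 0.6 1 1"
}}

```text
clock: 13.65
eef_pos: [0.5107, -0.1438, 0.214]
orientation: [0.602, 0.391, 0.575, -0.393]
ft_force: [0.8, -0.0, -1.1]
gripper_width: 0.094
```

```bash
python3 st.py; python3 look.py c1 long_mid
```

```text
[ 0.5107 -0.1438  0.214 ] tilt xy deg [ 1.7  -1.36] jaw yaw 22.6 w 0.094 t 13.65 grasp [ 0.5102 -0.1433  0.2328] q [-0.37  0.01  1.43 -0.01  1.66 -0.77] F [ 0.8 -0.  -1.1]
[ 0.51071581 -0.1437615   0.21399405] 13.65
long_mid 0.86 [496.4 162.1] [ 0.7691 -0.0284]
long_mid 0.83 [181.5 239.6] [ 0.467 -0.257]
```

View pics/c1.png

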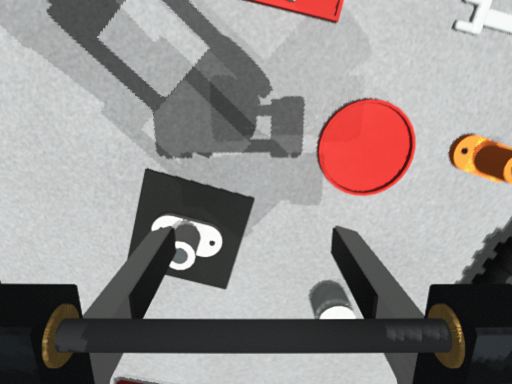

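Run:
```python
from fit import *
p,im,s=pickle.load(open("pics/c1.pkl","rb"))
m=comp(redmask(im),proj(p,[.632,-.075,0])[0]);x,e,H=fit(p,"round_tray",hullpts(m),(.632,-.075),yaw=False);print(x,e)
```

```text
[ 0.63183789 -0.07421357  0.01563211] 0.708869902298149
```

Emit:
{"op": "carry_out", "data": {
  "deltas": "0.2 1 0 0 1;0.2 1 0 0 1;0.2 1 0 0 1;0.2 1 0 0 1;0.2 1 0 0 1"
}}

```text
clock: 14.38
eef_pos: [0.5362, -0.0206, 0.2163]
orientation: [0.599, 0.397, 0.568, -0.401]
ft_force: [0.2, -1.1, -0.8]
gripper_width: 0.0939
```

Emit:
{"op": "carry_out", "data": {
  "deltas": "0.2 1 0 0 1;0.2 1 0 0 1;0.2 1 0 0 1;0.2 1 0 0 1;0.2 1 0 0 1"
}}

```text
clock: 15.0
eef_pos: [0.5613, 0.1029, 0.2154]
orientation: [0.595, 0.402, 0.563, -0.409]
ft_force: [0.1, 0.3, 0.3]
gripper_width: 0.0938
```

```bash
python3 st.py
```

```text
[0.5613 0.1029 0.2154] tilt xy deg [ 1.79 -1.94] jaw yaw 20.1 w 0.0938 t 15.0 grasp [0.5607 0.1035 0.2342] q [ 0.1   0.11  1.32 -0.04  1.68 -0.25] F [0.1 0.3 0.3]
```

Emit:
{"op": "carry_out", "data": {
  "deltas": "0.16 0.93 -0.6 0 1;0.16 0.93 -0.6 0 1;0.16 0.93 -0.6 0 1;0.16 0.9 -0.6 0 1;0.16 0.9 -0.6 0 1"
}}

```text
clock: 15.62
eef_pos: [0.5837, 0.2158, 0.1393]
orientation: [0.593, 0.407, 0.558, -0.415]
ft_force: [-0.3, 0.6, 0.1]
gripper_width: 0.0941
```

Emit:
{"op": "carry_out", "data": {
  "deltas": "0 0 -0.4 0 1;0 0 0 0 1"
}}

```text
clock: 15.88
eef_pos: [0.583, 0.2144, 0.1266]
orientation: [0.592, 0.406, 0.558, -0.417]
ft_force: [-0.1, -0.1, -0.3]
gripper_width: 0.094
```

```bash
python3 st.py; python3 look.py c2 round_mid
```

```text
[0.583  0.2144 0.1266] tilt xy deg [ 1.72 -2.33] jaw yaw 18.8 w 0.094 t 15.875 grasp [0.5824 0.2151 0.1454] q [ 0.29  0.26  1.33 -0.05  1.54 -0.04] F [-0.1 -0.1 -0.3]
[0.58296697 0.21437939 0.12657505] 15.875
round_mid 0.84 [ 88.7 162.3] [0.4423 0.1933]
round_mid 0.77 [249.9 185.9] [0.5801 0.2171]
round_mid 0.66 [307.8  35.4] [0.5835 0.3458]
```

View pics/c2.png

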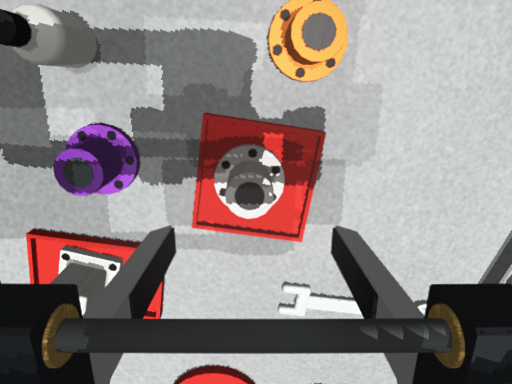

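Emit:
{"op": "carry_out", "data": {
  "deltas": "-0.08 0.06 -0.9 0 1;0 0 -0.9 0 1;0 0 -0.9 0 1;0 0 -0.6 0 1;0 0 0 0 1"
}}

```text
clock: 16.6
eef_pos: [0.5854, 0.2125, 0.0504]
orientation: [0.594, 0.412, 0.553, -0.415]
ft_force: [-0.2, 0.4, 0.7]
gripper_width: 0.0943
```

```bash
python3 st.py
```

```text
[0.5854 0.2125 0.0504] tilt xy deg [ 2.51 -2.16] jaw yaw 18.4 w 0.0943 t 16.6 grasp [0.5846 0.2132 0.0692] q [ 0.28  0.3   1.43 -0.05  1.38 -0.03] F [-0.2  0.4  0.7]
```

Emit:
{"op": "carry_out", "data": {
  "deltas": "-0.14 0.1 -0.4 0 1;-0.08 0.06 -0.4 0 1;0 0 -0.15 0 1;0 0 0 0 1"
}}

```text
clock: 17.1
eef_pos: [0.5811, 0.2172, 0.0279]
orientation: [0.594, 0.413, 0.552, -0.414]
ft_force: [1.1, -0.9, -0.3]
gripper_width: 0.0938
```

```bash
python3 st.py
```

```text
[0.5811 0.2172 0.0279] tilt xy deg [ 2.76 -2.09] jaw yaw 18.4 w 0.0938 t 17.1 grasp [0.5802 0.2179 0.0466] q [ 0.29  0.31  1.47 -0.05  1.33 -0.02] F [ 1.1 -0.9 -0.3]
```

Emit:
{"op": "carry_out", "data": {
  "deltas": "0 0 0 0 -1;0 0 0 0 -1;0 0 0 0 -1;0 0 0 0 -1;0 0 0 0 -1"
}}

```text
clock: 17.73
eef_pos: [0.5819, 0.2174, 0.029]
orientation: [0.595, 0.414, 0.551, -0.414]
ft_force: [-0.6, -0.9, -0.0]
gripper_width: 0.0472
```

Emit:
{"op": "carry_out", "data": {
  "deltas": "0 0 0 0 -1;0 0 0 0 -1;0 0 0 0 -1;0 0 0.5 0 -1;0 0 1 0 -1"
}}

```text
clock: 18.35
eef_pos: [0.579, 0.2165, 0.064]
orientation: [0.593, 0.411, 0.553, -0.416]
ft_force: [-0.4, 0.2, -1.2]
gripper_width: 0.0398
```

Emit:
{"op": "carry_out", "data": {
  "deltas": "0 0 1 0 -1;0 0 1 0 -1;0 0 0.5 0 -1"
}}

```text
clock: 18.73
eef_pos: [0.5792, 0.2167, 0.1303]
orientation: [0.593, 0.412, 0.553, -0.415]
ft_force: [0.4, -0.6, -2.6]
gripper_width: 0.0396
```

```bash
python3 st.py
```

```text
[0.5792 0.2167 0.1303] tilt xy deg [ 2.49 -2.15] jaw yaw 18.4 w 0.0396 t 18.725 grasp [0.5784 0.2174 0.149 ] q [ 0.29  0.24  1.34 -0.05  1.53 -0.02] F [ 0.4 -0.6 -2.6]
```

Emit:
{"op": "carry_out", "data": {
  "deltas": "0.18 -1 0 0 -1;0.18 -1 0 0 -1;0.18 -1 0 0 -1;0.18 -1 0 0 -1;0.18 -1 0 0 -1"
}}

```text
clock: 19.35
eef_pos: [0.6013, 0.0905, 0.1307]
orientation: [0.594, 0.411, 0.554, -0.414]
ft_force: [-0.0, 0.1, -2.7]
gripper_width: 0.0397
```

Emit:
{"op": "carry_out", "data": {
  "deltas": "0.18 -1 0 0 -1;0.18 -1 0 0 -1;0.18 -1 0 0 -1;0.18 -1 0 0 -1;0.18 -1 0 0 -1"
}}

```text
clock: 19.98
eef_pos: [0.6223, -0.0386, 0.1279]
orientation: [0.592, 0.41, 0.556, -0.415]
ft_force: [0.1, 0.0, -1.5]
gripper_width: 0.0397
```

```bash
python3 st.py
```

```text
[ 0.6223 -0.0386  0.1279] tilt xy deg [ 2.12 -2.06] jaw yaw 18.6 w 0.0397 t 19.975 grasp [ 0.6216 -0.0379  0.1467] q [-0.14  0.25  1.34 -0.03  1.51 -0.46] F [ 0.1  0.  -1.5]
```

Emit:
{"op": "carry_out", "data": {
  "deltas": "0.2 -0.75 -0.5 0 -1;0.15 -0.7 -0.7 0 -1;0 0 -0.9 0 -1;0 0 -0.9 0 -1;0 0 0 0 -1"
}}

```text
clock: 20.6
eef_pos: [0.6286, -0.0783, 0.0435]
orientation: [0.589, 0.409, 0.558, -0.417]
ft_force: [-0.1, 0.6, -2.2]
gripper_width: 0.0398
```

```bash
python3 st.py; python3 look.py d1
```

```text
[ 0.6286 -0.0783  0.0435] tilt xy deg [ 1.64 -1.93] jaw yaw 18.5 w 0.0398 t 20.6 grasp [ 0.6281 -0.0776  0.0623] q [-0.2   0.33  1.41 -0.03  1.37 -0.52] F [-0.1  0.6 -2.2]
[ 0.62862996 -0.07827714  0.04348015] 20.6
```

View pics/d1.png

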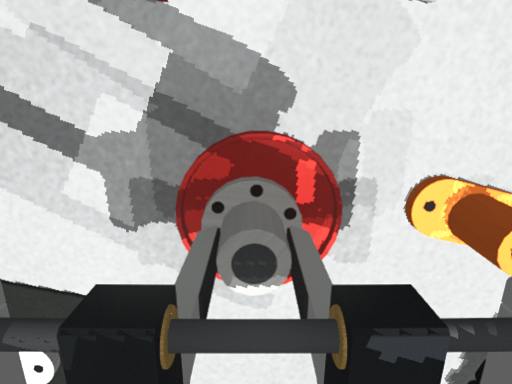

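Emit:
{"op": "carry_out", "data": {
  "deltas": "0.14 0.12 -0.3 0 -1;0 0 -0.2 0 -1;0 0 -0.08 0 -1;0 0 0 0 -1"
}}

```text
clock: 21.15
eef_pos: [0.6354, -0.075, 0.0324]
orientation: [0.592, 0.41, 0.556, -0.415]
ft_force: [0.2, -0.2, -2.9]
gripper_width: 0.0397
```

```bash
python3 st.py
```

```text
[ 0.6354 -0.075   0.0324] tilt xy deg [ 2.08 -2.01] jaw yaw 18.6 w 0.0397 t 21.15 grasp [ 0.6348 -0.0744  0.0511] q [-0.19  0.34  1.42 -0.03  1.34 -0.51] F [ 0.2 -0.2 -2.9]
```

Emit:
{"op": "carry_out", "data": {
  "deltas": "-0.12 0 -0.15 0 -1;0 0 0 0 -1;0 0 0 0 1;0 0 0 0 1;0 0 0 0 1"
}}

```text
clock: 21.78
eef_pos: [0.6338, -0.0755, 0.0312]
orientation: [0.593, 0.411, 0.555, -0.415]
ft_force: [0.2, -0.1, 0.1]
gripper_width: 0.0662
```

Emit:
{"op": "carry_out", "data": {
  "deltas": "0 0 0 0 1;0 0 0.6 0 1;0 0 1 0 1;0 0 1 0 1;0 0 1 0 1"
}}

```text
clock: 22.4
eef_pos: [0.6328, -0.0753, 0.1246]
orientation: [0.592, 0.411, 0.555, -0.415]
ft_force: [-0.4, -0.3, 0.6]
gripper_width: 0.094
```

```bash
python3 st.py; python3 look.py d2 round_mid
```

```text
[ 0.6328 -0.0753  0.1246] tilt xy deg [ 2.22 -2.05] jaw yaw 18.6 w 0.094 t 22.4 grasp [ 0.6321 -0.0747  0.1433] q [-0.19  0.28  1.31 -0.03  1.51 -0.51] F [-0.4 -0.3  0.6]
[ 0.63278418 -0.07533309  0.1245651 ] 22.4
round_mid 0.75 [249.7 193.9] [ 0.6328 -0.0786]
```

View pics/d2.png

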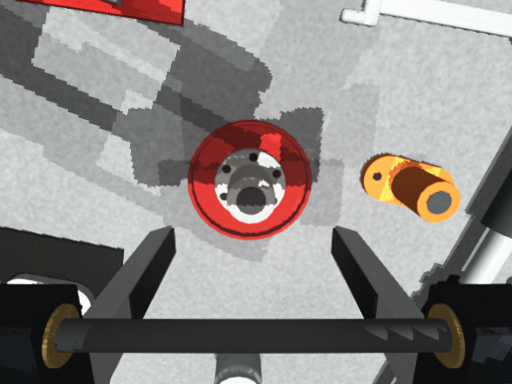

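Emit:
{"op": "carry_out", "data": {
  "deltas": "-0.9 0.68 0.4 -0.3 1;-0.9 0.68 0.4 -0.3 1;-0.9 0.68 0.4 -0.3 1;-0.9 0.68 0.4 -0.3 1;-0.9 0.68 0 -0.3 1"
}}

```text
clock: 23.12
eef_pos: [0.5192, 0.0103, 0.1663]
orientation: [0.532, 0.483, 0.492, -0.491]
ft_force: [0.1, -0.1, 0.2]
gripper_width: 0.0942
```

Emit:
{"op": "carry_out", "data": {
  "deltas": "-0.9 0.68 0 0 1;-0.9 0.68 0 0 1;-0.8 0.68 0 0 1;0 0 0 0 1"
}}

```text
clock: 23.62
eef_pos: [0.4497, 0.0637, 0.1642]
orientation: [0.532, 0.482, 0.493, -0.491]
ft_force: [-0.0, -0.5, -0.7]
gripper_width: 0.0943
```

```bash
python3 st.py; python3 look.py e1 square_mid
python3 - <<'E'
from fit import *
p,im,s=pickle.load(open("pics/e1.pkl","rb"))
vis=im.copy()
for t,x0 in dict(square_mid=(.455,.062)).items():
    for d in r.silhouettes("wrist",t)[:4]:
        g=onz(p,d["position"][::-1],.03)[:2]
        if np.hypot(*(g-x0))>.04: continue
        x,e,H=fit(p,t,hullpts(d["mask"]),x0,.004);print(t,round(d["conf"],2),np.round(x[:2],4),np.round(np.degrees(x[2]),1),"rms",round(e,2))
        cv2.polylines(vis,[np.round(H).astype(int)],1,(0,255,255))
cv2.imwrite("pics/e1v.png",vis[:,:,::-1])
E
```

```text
[0.4497 0.0637 0.1642] tilt xy deg [ 1.73 -2.69] jaw yaw 3.0 w 0.0943 t 23.625 grasp [0.4492 0.0646 0.183 ] q [ 0.05 -0.13  1.67 -0.05  1.58  0.  ] F [-0.  -0.5 -0.7]
[0.4497405  0.06370153 0.16424797] 23.625
square_mid 0.67 [252.8 179.5] [0.4526 0.0624]
square_mid 0.89 [0.4557 0.0616] 92.8 rms 0.73
```

View pics/e1v.png

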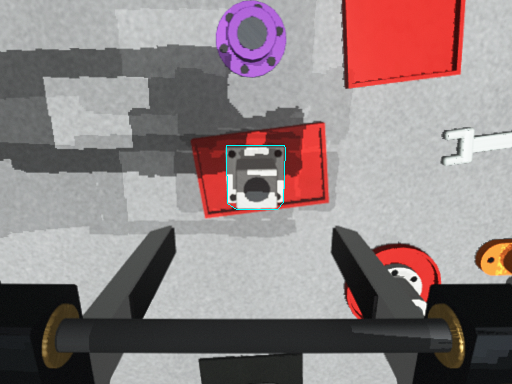

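Emit:
{"op": "carry_out", "data": {
  "deltas": "0.2 -0.1 -1 0 1;0 0 -1 0 1;0 0 -1 0 1;0 0 -1 0 1;0 0 0 0 1"
}}

```text
clock: 24.4
eef_pos: [0.4601, 0.0563, 0.0613]
orientation: [0.531, 0.484, 0.491, -0.493]
ft_force: [-0.2, -0.3, 0.1]
gripper_width: 0.0938
```

```bash
python3 st.py
```

```text
[0.4601 0.0563 0.0613] tilt xy deg [ 1.81 -2.8 ] jaw yaw 2.6 w 0.0938 t 24.4 grasp [0.4595 0.0573 0.0801] q [ 0.04 -0.05  1.8  -0.05  1.36  0.  ] F [-0.2 -0.3  0.1]
```

Emit:
{"op": "carry_out", "data": {
  "deltas": "-0.16 0.19 -0.4 0 1;-0.05 0.06 -0.4 0 1;0 0 -0.3 0 1;0 0 0 0 1"
}}

```text
clock: 24.9
eef_pos: [0.4569, 0.0626, 0.0346]
orientation: [0.532, 0.485, 0.489, -0.492]
ft_force: [-0.4, -0.7, -0.1]
gripper_width: 0.0938
```

```bash
python3 st.py
```

```text
[0.4569 0.0626 0.0346] tilt xy deg [ 2.06 -2.8 ] jaw yaw 2.5 w 0.0938 t 24.9 grasp [0.4562 0.0636 0.0534] q [ 0.05 -0.03  1.84 -0.05  1.3   0.02] F [-0.4 -0.7 -0.1]
```

Emit:
{"op": "carry_out", "data": {
  "deltas": "-0.03 -0.06 -0.2 0 1;0 0 0 0 -1;0 0 0 0 -1;0 0 0 0 -1;0 0 0 0 -1"
}}

```text
clock: 25.52
eef_pos: [0.4572, 0.061, 0.0305]
orientation: [0.532, 0.486, 0.489, -0.492]
ft_force: [0.5, -1.1, -0.0]
gripper_width: 0.0579
```

Emit:
{"op": "carry_out", "data": {
  "deltas": "0 0 0 0 -1;0 0 0 0 -1;0 0 0 0 -1;0 0 0 0 -1"
}}

```text
clock: 26.02
eef_pos: [0.4567, 0.061, 0.0307]
orientation: [0.532, 0.485, 0.489, -0.492]
ft_force: [0.2, -0.5, 0.0]
gripper_width: 0.0385
```

```bash
python3 st.py
```

```text
[0.4567 0.061  0.0307] tilt xy deg [ 2.15 -2.8 ] jaw yaw 2.6 w 0.0385 t 26.025 grasp [0.456  0.062  0.0495] q [ 0.05 -0.03  1.85 -0.05  1.29  0.02] F [ 0.2 -0.5  0. ]
```

Emit:
{"op": "carry_out", "data": {
  "deltas": "0 0 0.5 0 -1;0 0 1 0 -1;0 0 1 0 -1;0 0 1 0 -1;0 0 0.5 0 -1"
}}

```text
clock: 26.65
eef_pos: [0.4518, 0.061, 0.1295]
orientation: [0.529, 0.483, 0.492, -0.495]
ft_force: [0.5, 0.8, -4.3]
gripper_width: 0.0385
```

Emit:
{"op": "carry_out", "data": {
  "deltas": "0.8 0.95 0 0.15 -1;0.8 0.95 0 0.15 -1;0.8 0.95 0 0.15 -1;0.8 0.95 0 0.15 -1;0.8 0.95 0 0.14 -1"
}}

```text
clock: 27.28
eef_pos: [0.552, 0.1813, 0.1274]
orientation: [0.559, 0.448, 0.523, -0.461]
ft_force: [-0.2, -0.8, -4.1]
gripper_width: 0.0381
```

Emit:
{"op": "carry_out", "data": {
  "deltas": "0.6 0.75 0 0 -1;0.6 0.75 0 0 -1;0 0 0 0 -1"
}}

```text
clock: 27.65
eef_pos: [0.5818, 0.2212, 0.1228]
orientation: [0.558, 0.445, 0.525, -0.463]
ft_force: [-0.2, -0.6, -4.6]
gripper_width: 0.0378
```

```bash
python3 st.py
```

```text
[0.5818 0.2212 0.1228] tilt xy deg [ 1.12 -2.79] jaw yaw 10.1 w 0.0378 t 27.65 grasp [0.5814 0.2221 0.1416] q [ 0.3   0.28  1.32 -0.05  1.54  0.13] F [-0.2 -0.6 -4.6]
```

Emit:
{"op": "carry_out", "data": {
  "deltas": "0.08 -0.15 -0.9 0 -1;0 0 -0.9 0 -1;0 0 -0.9 0 -1;0 0 -0.4 0 -1;0 0 0 0 -1"
}}

```text
clock: 28.28
eef_pos: [0.5802, 0.214, 0.0407]
orientation: [0.557, 0.443, 0.526, -0.466]
ft_force: [-0.1, 0.5, -4.0]
gripper_width: 0.0378
```

```bash
python3 st.py; python3 look.py f1
```

```text
[0.5802 0.214  0.0407] tilt xy deg [ 0.7  -3.02] jaw yaw 10.0 w 0.0378 t 28.275 grasp [0.58   0.215  0.0594] q [ 0.29  0.33  1.42 -0.05  1.4   0.13] F [-0.1  0.5 -4. ]
[0.58019474 0.21400898 0.04066918] 28.275
```

View pics/f1.png

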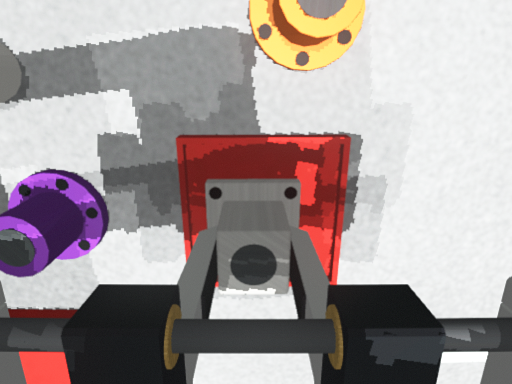

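Emit:
{"op": "carry_out", "data": {
  "deltas": "0.2 0.1 -0.2 0 -1;0 0 -0.1 0 -1;0 0 0 0 -1"
}}

```text
clock: 28.7
eef_pos: [0.5878, 0.2173, 0.0363]
orientation: [0.558, 0.445, 0.525, -0.464]
ft_force: [-0.1, -1.5, -4.7]
gripper_width: 0.038
```

```bash
python3 st.py
```

```text
[0.5878 0.2173 0.0363] tilt xy deg [ 1.04 -2.92] jaw yaw 10.0 w 0.038 t 28.7 grasp [0.5874 0.2182 0.0551] q [ 0.29  0.34  1.41 -0.06  1.39  0.13] F [-0.1 -1.5 -4.7]
```

Emit:
{"op": "carry_out", "data": {
  "deltas": "-0.07 -0.04 -0.18 0 -1;0 0 0 0 -1;0 0 0 0 1;0 0 0 0 1;0 0 0 0 1"
}}

```text
clock: 29.32
eef_pos: [0.5885, 0.2169, 0.0356]
orientation: [0.56, 0.447, 0.523, -0.462]
ft_force: [-0.7, 0.1, 0.0]
gripper_width: 0.0646
```

Emit:
{"op": "carry_out", "data": {
  "deltas": "0 0 0 0 1;0 0 0.6 0 1;0 0 1 0 1;0 0 1 0 1;0 0 1 0 1"
}}

```text
clock: 29.95
eef_pos: [0.5879, 0.2167, 0.1298]
orientation: [0.559, 0.446, 0.524, -0.462]
ft_force: [0.4, 0.4, 0.1]
gripper_width: 0.0938
```

```bash
python3 st.py; python3 look.py g1 square_mid
python3 - <<'E'
from fit import *
p,im,s=pickle.load(open("pics/g1.pkl","rb"))
vis=im.copy()
for t,x0 in dict(square_mid=(.585,.217)).items():
    for d in r.silhouettes("wrist",t)[:4]:
        g=onz(p,d["position"][::-1],.03)[:2]
        if np.hypot(*(g-x0))>.04: continue
        x,e,H=fit(p,t,hullpts(d["mask"]),x0,.004);print(t,round(d["conf"],2),np.round(x[:2],4),np.round(np.degrees(x[2]),1),"rms",round(e,2))
        cv2.polylines(vis,[np.round(H).astype(int)],1,(0,255,255))
m=comp(redmask(im),proj(p,[.585,.217,0])[0]);x,e,H=fit(p,"square_tray",hullpts(m),(.585,.217));print(x,np.degrees(x[2]),e)
cv2.imwrite("pics/g1v.png",vis[:,:,::-1])
E
```

```text
[0.5879 0.2167 0.1298] tilt xy deg [ 1.4  -2.85] jaw yaw 10.0 w 0.0938 t 29.95 grasp [0.5875 0.2176 0.1486] q [ 0.29  0.28  1.3  -0.05  1.55  0.12] F [0.4 0.4 0.1]
[0.58792597 0.21670944 0.12981594] 29.95
square_mid 0.64 [249.7 188.6] [0.5859 0.2163]
square_mid 0.66 [0.586  0.2173] -79.9 rms 0.56
[0.58573952 0.21637119 0.1761999 ] 10.095510737827448 0.2560741053113811
```

View pics/g1v.png

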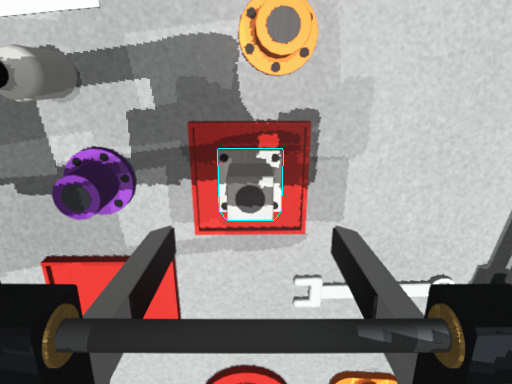

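Emit:
{"op": "carry_out", "data": {
  "deltas": "-0.25 -1 0.4 0 1;-0.25 -1 0.4 0 1;-0.25 -1 0.4 0 1;-0.25 -1 0.4 0 1;-0.25 -1 0 0 1"
}}

```text
clock: 30.72
eef_pos: [0.5534, 0.0897, 0.1641]
orientation: [0.558, 0.443, 0.526, -0.463]
ft_force: [-0.5, -0.3, 0.5]
gripper_width: 0.0938
```

Emit:
{"op": "carry_out", "data": {
  "deltas": "-0.25 -1 0 0 1;-0.25 -1 0 0 1;-0.25 -1 0 0 1;-0.25 -1 0 0 1;-0.25 -1 0 0 1"
}}

```text
clock: 31.35
eef_pos: [0.5169, -0.0391, 0.1564]
orientation: [0.555, 0.441, 0.53, -0.466]
ft_force: [-0.2, -0.3, -0.4]
gripper_width: 0.0942
```

Emit:
{"op": "carry_out", "data": {
  "deltas": "-0.25 -1 0 0 1;-0.25 -1 0 0 1;-0.25 -1 0 0 1;-0.25 -1 0 0 1;-0.25 -1 0 0 1"
}}

```text
clock: 31.98
eef_pos: [0.4803, -0.1669, 0.1487]
orientation: [0.551, 0.439, 0.534, -0.467]
ft_force: [1.3, 0.1, 0.6]
gripper_width: 0.0942
```

Emit:
{"op": "carry_out", "data": {
  "deltas": "-0.25 -1 0 0 1;-0.25 -1 0 0 1;-0.25 -1 0 0 1;0 0 0 0 1"
}}

```text
clock: 32.48
eef_pos: [0.4574, -0.244, 0.1425]
orientation: [0.547, 0.439, 0.537, -0.469]
ft_force: [-0.0, 0.7, 0.9]
gripper_width: 0.0942
```

```bash
cat > fl.py <<'E'
from fit import *
import sys
n,t,x0=sys.argv[1],sys.argv[2],(float(sys.argv[3]),float(sys.argv[4]))
p,im,s=pickle.load(open(f"pics/{n}.pkl","rb"))
vis=im.copy()
for d in r.silhouettes("wrist",t)[:4]:
        g=onz(p,d["position"][::-1],.03)[:2]
        if np.hypot(*(g-x0))>.04: continue
        x,e,H=fit(p,t,hullpts(d["mask"]),x0,.004);print(t,round(d["conf"],2),np.round(x[:2],4),np.round(np.degrees(x[2]),1),"rms",round(e,2))
        cv2.polylines(vis,[np.round(H).astype(int)],1,(0,255,255))
cv2.imwrite(f"pics/{n}v.png",vis[:,:,::-1])
E
python3 st.py; python3 look.py h1 long_mid; python3 fl.py h1 long_mid .468 -.26
```

```text
[ 0.4574 -0.244   0.1425] tilt xy deg [-0.94 -2.33] jaw yaw 10.1 w 0.0942 t 32.475 grasp [ 0.4577 -0.2432  0.1613] q [-0.57  0.04  1.55 -0.04  1.55 -0.75] F [-0.   0.7  0.9]
[ 0.45739082 -0.24397386  0.14248813] 32.475
long_mid 0.93 [262.4 205.7] [ 0.4662 -0.2612]
long_mid 0.8 [ 0.4709 -0.2609] 5.7 rms 0.46
```

View pics/h1v.png

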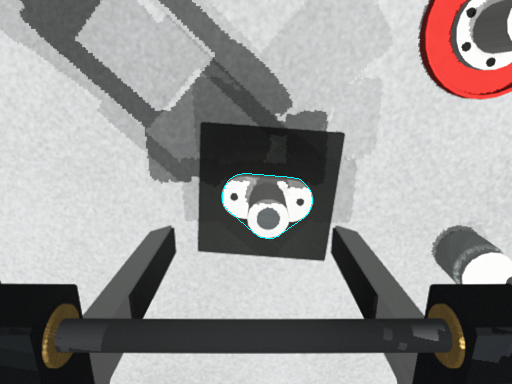

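Emit:
{"op": "carry_out", "data": {
  "deltas": "0.5 -0.65 -0.9 0 1;0 0 -0.9 0 1;0 0 -0.9 0 1;0 0 -0.9 0 1;0 0 0 0 1"
}}

```text
clock: 33.25
eef_pos: [0.4732, -0.2534, 0.0512]
orientation: [0.55, 0.437, 0.539, -0.465]
ft_force: [0.3, -0.4, 1.1]
gripper_width: 0.0938
```

```bash
python3 st.py
```

```text
[ 0.4732 -0.2534  0.0512] tilt xy deg [-0.74 -2.27] jaw yaw 10.7 w 0.0938 t 33.25 grasp [ 0.4735 -0.2527  0.0699] q [-0.57  0.14  1.63 -0.04  1.36 -0.75] F [ 0.3 -0.4  1.1]
```

Emit:
{"op": "carry_out", "data": {
  "deltas": "-0.12 -0.33 -0.4 0 1;0 -0.05 -0.3 0 1;0 0 -0.1 0 1;0 0 0 0 1"
}}

```text
clock: 33.75
eef_pos: [0.472, -0.2638, 0.0328]
orientation: [0.552, 0.437, 0.537, -0.464]
ft_force: [0.0, -0.0, -0.4]
gripper_width: 0.0937
```

```bash
python3 st.py
```

```text
[ 0.472  -0.2638  0.0328] tilt xy deg [-0.5  -2.43] jaw yaw 10.8 w 0.0937 t 33.75 grasp [ 0.4721 -0.263   0.0516] q [-0.59  0.16  1.65 -0.04  1.32 -0.77] F [ 0.  -0.  -0.4]
```

Emit:
{"op": "carry_out", "data": {
  "deltas": "-0.05 0.08 -0.16 0 1;0 0 0 0 -1;0 0 0 0 -1;0 0 0 0 -1;0 0 0 0 -1"
}}

```text
clock: 34.38
eef_pos: [0.4712, -0.262, 0.0296]
orientation: [0.553, 0.437, 0.537, -0.464]
ft_force: [-0.1, -0.3, -0.4]
gripper_width: 0.0573
```

Emit:
{"op": "carry_out", "data": {
  "deltas": "0 0 0 0 -1;0 0 0 0 -1;0 0 0 0 -1;0 0 0 0 -1"
}}

```text
clock: 34.88
eef_pos: [0.4714, -0.262, 0.0298]
orientation: [0.553, 0.437, 0.537, -0.464]
ft_force: [-0.6, 0.5, -0.5]
gripper_width: 0.0356
```

```bash
python3 st.py
```

```text
[ 0.4714 -0.262   0.0298] tilt xy deg [-0.38 -2.48] jaw yaw 10.8 w 0.0356 t 34.875 grasp [ 0.4715 -0.2612  0.0485] q [-0.59  0.16  1.65 -0.04  1.31 -0.76] F [-0.6  0.5 -0.5]
```

Emit:
{"op": "carry_out", "data": {
  "deltas": "0 0 0.5 0 -1;0 0 1 0 -1;0 0 1 0 -1;0 0 1 0 -1;0 0 0.6 0 -1"
}}

```text
clock: 35.5
eef_pos: [0.4681, -0.2599, 0.1328]
orientation: [0.549, 0.437, 0.54, -0.464]
ft_force: [-0.2, -1.4, -2.5]
gripper_width: 0.0355
```

```bash
python3 st.py
```

```text
[ 0.4681 -0.2599  0.1328] tilt xy deg [-0.83 -2.19] jaw yaw 10.8 w 0.0355 t 35.5 grasp [ 0.4684 -0.2592  0.1516] q [-0.59  0.08  1.53 -0.04  1.53 -0.77] F [-0.2 -1.4 -2.5]
```

Emit:
{"op": "carry_out", "data": {
  "deltas": "0 1 0 0.09 -1;0 1 0 0.09 -1;0 1 0 0.09 -1;0 1 0 0.09 -1;0 1 0 0.09 -1"
}}

```text
clock: 36.12
eef_pos: [0.4673, -0.133, 0.134]
orientation: [0.567, 0.416, 0.557, -0.443]
ft_force: [0.6, -0.7, -2.2]
gripper_width: 0.0353
```

Emit:
{"op": "carry_out", "data": {
  "deltas": "0 1 0 0 -1;0 1 0 0 -1;0 1 0 0 -1;0 1 0 0 -1;0 1 0 0 -1"
}}

```text
clock: 36.75
eef_pos: [0.4649, -0.0034, 0.1328]
orientation: [0.565, 0.415, 0.558, -0.444]
ft_force: [0.5, -0.3, -2.5]
gripper_width: 0.0352
```

```bash
python3 st.py
```

```text
[ 0.4649 -0.0034  0.1328] tilt xy deg [-0.94 -2.19] jaw yaw 15.2 w 0.0352 t 36.75 grasp [ 0.4652 -0.0027  0.1516] q [-0.1  -0.06  1.67 -0.04  1.55 -0.36] F [ 0.5 -0.3 -2.5]
```

Emit:
{"op": "carry_out", "data": {
  "deltas": "-0.05 0.9 0 0 -1;-0.05 0.9 0 0 -1;0 0.8 -0.4 0 -1;0 0 -0.9 0 -1;0 0 -0.9 0 -1"
}}

```text
clock: 37.38
eef_pos: [0.4621, 0.0659, 0.078]
orientation: [0.566, 0.414, 0.559, -0.442]
ft_force: [0.4, -0.4, -2.4]
gripper_width: 0.0353
```

Emit:
{"op": "carry_out", "data": {
  "deltas": "0 0 -0.9 0 -1;0 0 0 0 -1"
}}

```text
clock: 37.62
eef_pos: [0.4596, 0.0661, 0.0526]
orientation: [0.565, 0.413, 0.56, -0.443]
ft_force: [-0.3, 0.1, -2.6]
gripper_width: 0.0359
```

```bash
python3 st.py; python3 look.py i1
```

```text
[0.4596 0.0661 0.0526] tilt xy deg [-1.18 -2.18] jaw yaw 15.4 w 0.0359 t 37.625 grasp [0.46   0.0668 0.0714] q [ 0.05  0.    1.77 -0.04  1.39 -0.21] F [-0.3  0.1 -2.6]
[0.45958878 0.0660747  0.05259554] 37.625
```

View pics/i1.png

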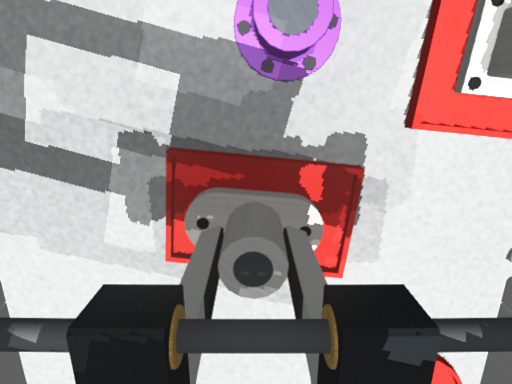

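Emit:
{"op": "carry_out", "data": {
  "deltas": "0.09 -0.08 -0.4 0 -1;0 0 -0.25 0 -1;0 0 0 0 -1"
}}

```text
clock: 38.05
eef_pos: [0.4651, 0.0639, 0.0392]
orientation: [0.567, 0.415, 0.558, -0.442]
ft_force: [1.3, -0.5, -2.4]
gripper_width: 0.0354
```

```bash
python3 st.py
```

```text
[0.4651 0.0639 0.0392] tilt xy deg [-0.75 -2.17] jaw yaw 15.4 w 0.0354 t 38.05 grasp [0.4654 0.0646 0.058 ] q [ 0.04  0.02  1.78 -0.04  1.36 -0.22] F [ 1.3 -0.5 -2.4]
```

Emit:
{"op": "carry_out", "data": {
  "deltas": "-0.14 0 -0.22 0 -1;0 0 -0.1 0 -1;0 0 0 0 -1"
}}

```text
clock: 38.42
eef_pos: [0.4617, 0.0639, 0.0313]
orientation: [0.567, 0.415, 0.558, -0.441]
ft_force: [0.3, 0.6, -2.2]
gripper_width: 0.0355
```

```bash
python3 st.py
```

```text
[0.4617 0.0639 0.0313] tilt xy deg [-0.69 -2.16] jaw yaw 15.4 w 0.0355 t 38.425 grasp [0.462  0.0646 0.0501] q [ 0.04  0.02  1.8  -0.04  1.34 -0.22] F [ 0.3  0.6 -2.2]
```

Emit:
{"op": "carry_out", "data": {
  "deltas": "0 0 0 0 1;0 0 0 0 1;0 0 0 0 1;0 0 0 0 1;0 0 0 0 1"
}}

```text
clock: 39.05
eef_pos: [0.464, 0.0639, 0.0338]
orientation: [0.569, 0.416, 0.556, -0.44]
ft_force: [0.1, -0.6, 0.3]
gripper_width: 0.0819
```

Emit:
{"op": "carry_out", "data": {
  "deltas": "0 0 0.6 0 1;0 0 1 0 1;0 0 1 0 1;0 0 1 0 1;0 0 1 0 1"
}}

```text
clock: 39.67
eef_pos: [0.4627, 0.0639, 0.1542]
orientation: [0.568, 0.416, 0.557, -0.441]
ft_force: [0.1, 1.2, -0.7]
gripper_width: 0.0939
```

Emit:
{"op": "carry_out", "data": {
  "deltas": "0.5 0.3 1 0 1;0.5 0.3 1 0 1;0.5 0.3 1 0 1;0.5 0.3 1 0 1;0 0 0 0 1"
}}

```text
clock: 40.3
eef_pos: [0.515, 0.0947, 0.2664]
orientation: [0.571, 0.419, 0.553, -0.438]
ft_force: [0.6, -0.7, -0.1]
gripper_width: 0.0941
```

```bash
python3 st.py; python3 look.py j1 ; python3 fl.py j1 long_mid .462 .064;python3 - <<'E'
from fit import *
p,im,s=pickle.load(open("pics/j1.pkl","rb"))
for t,x0 in dict(long_tray=(.462,.064),square_tray=(.5857,.217)).items():
    m=comp(redmask(im),proj(p,[*x0,0])[0]);x,e,H=fit(p,t,hullpts(m),x0);print(t,x,np.degrees(x[2]),e)
im=r.get_image("scene"); cv2.imwrite("pics/j_scene.png",im[:,:,::-1])
E
```

```text
[0.515  0.0947 0.2664] tilt xy deg [ 0.22 -2.11] jaw yaw 15.4 w 0.0941 t 40.3 grasp [0.5149 0.0954 0.2852] q [ 0.1   0.03  1.31 -0.04  1.8  -0.18] F [ 0.6 -0.7 -0.1]
[0.51499506 0.09469645 0.26637775] 40.3
long_mid 0.92 [0.4614 0.0648] 11.1 rms 0.52
long_tray [0.46297594 0.06457907 0.18113641] 10.37835195075469 0.3034920675153707
square_tray [0.58575319 0.21718019 0.18174148] 10.413019825107236 0.17650874058464217
```

View pics/j1v.png

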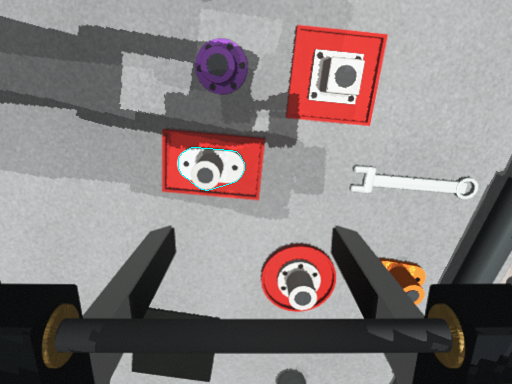

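View pics/j_scene.png

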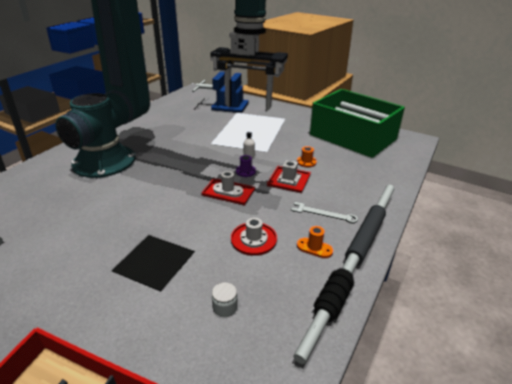

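The pictures show all three castings upright in their matching trays, and the bottle, spanner, tin and look-alikes where they were.

```bash
python3 -c "
from bench import r
print(r.finish_job())"
```

```text
the job is handed in; nothing more can be done
None
```

All three castings now stand upright in their matching trays, and I've handed the job in. I parked the oblong casting on the mat, put the round one in the round tray and the square one in the square tray. Then I moved the oblong one from the mat to the oblong tray. This took about 40 s of the 120 s allowed.

| Casting | Offset from tray centre | Angle to tray sides |
|---|---|---|
| Square | about 1 mm | 0.0° off |
| Oblong | about 2 mm | about 0.7° off |
| Round | within about 4 mm (mark detection only, no outline fit) | not applicable |

- **Bystanders:** by eye in the last pictures, the bottle, spanner, tin, and orange and purple look-alikes are where they started. I did not measure them again.
- **Forces:** the force readings I saw stayed below 5 N. The gripper was clear of everything at hand-in.
- **Disagreements:** the tool drifted up to about 3° off vertical during the moves, but the castings settled flat when released. My outline fit of the mat was poor, so I used the network's mark for its centre instead.

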